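# Lock the slicing guide at its widest cut

## Task

Set the slicing guide for its widest cut: with shut fingertips push the upright fence along the board until it is right up against the wooden end stop, and only then tighten its three-winged thumbscrew clockwise (seen from above) all the way to its stop, with repeated light sideways strokes of a fingertip against the wings. Do not pinch or wrench the screw, leave the fence against the end stop, and leave the other things on the worktop where they are.

Things in the scene. Friction and masses are not known exactly. Their poses are not given: they have to be found in the camera images.
- guide_board: Slicing guide fixed to the worktop: light wooden board 180 (x) x 320 (y) mm, top 18 mm above the worktop. Origin under its centre, on the worktop; z up. At its +y end (y 135 to 159 mm) stands the wooden end stop, 170 mm wide, top 63 mm above the worktop. Near its -y end (y -115, x +-78 mm) four knife posts rise 45 mm above the board. The fence slides along the board's y.
- fence (a joint): How far the fence has been slid along the board's +y, in m: 0 farthest from the end stop, 0.100 = right up against it; starts at 0.02 to 0.06. It stays where it is left and drags with about 6 N. Tightening the screw does not change the drag: the fence can still be pushed off the stop.
- fence_face (a point): Point on the -y face (to be pushed towards board +y) of the fence's upright plate, 48 mm above the worktop, 65 mm in board +x from the screw's axis; moves with the fence, axes as the board's. The fence is an aluminium angle 166 mm long in board x: a foot flat on the board (top 26.5 mm above the worktop) carrying the screw, and on its +y edge the plate, 8 mm thick, top 68 mm above the worktop.
- thumbscrew (a joint): Turn of the thumbscrew in rad: grows clockwise seen from above, 6.6 = tight (hard stop); it starts loose, between 0 and 1.2, so about a full turn remains. It turns against a steady friction of about 0.06 N m and stays where it is left; it does not rise or sink.
- screw_axis (a point): Point on the thumbscrew's vertical axis, half-way up its wings (45.5 mm above the worktop); moves with the fence, axes as the board's. The upright plate's -y face is 36 mm away in board +y, so a finger has room to work on the wings from the board's -y side and both ends, not between screw and plate. Nothing else stands near.
- wings: The three wings of the black plastic thumbscrew, 120 degrees apart: rounded upright ears 7 mm thick, reaching 34 mm out from the axis, from 32 to 58 mm above the worktop; the hub between them is 22 mm in diameter, its top 61 mm above the worktop. Origin on the axis at the top of the foot. When tight, one wing points to the board's -y.
- wing_a (a point): Outer end of one wing, 34 mm from the axis, half-way up it; turns with the screw.
- wing_b (a point): Outer end of the second wing, likewise.
- wing_c (a point): Outer end of the third wing, likewise.
- salt_mill: Bystander: glass mill with pink contents, 51 mm across, 124 mm tall, standing off the board's -y end. Origin under its centre.
- peeler: Bystander: red-handled peeler, 170 mm long, 18 mm tall, lying in front of the board. Origin under its centre.
- kitchen_scissors: Bystander: scissors, 206 x 84 x 11 mm, at the right. Origin under their centre.
- kitchen_timer: Bystander: white round wind-up timer, 68 mm across, 58 mm tall, at the left. Origin under its centre.
- teaspoon: Bystander: steel teaspoon 130 mm long, at the left near the front edge. Origin under its centre.

How it is judged:
By the outcome, as a careful person would: the job done as asked, in the order asked, and still so for the second after the job is handed in, with the robot touching nothing.
It also fails if it takes over 59 s, if anything falls off the work surface, if the arm or the gripper's body presses on something with over 40 N, if the wrist force passes 120 N, or if a joint passes its speed limit or range.

## Robot

A 6-joint arm with a two-finger parallel gripper is mounted at the origin on a cart in front of the work surface, level with it; the furniture and walls round the work are solid. World frame = base frame: x ahead of the robot, y to its left, z up, the work surface at z = 0. Lengths are in m, angles in rad, forces in N, time in s.
With the tool pointing down it reaches from about 0.35 to 0.775 m from the base axis. Payload 5.5 kg.
Tool frame: the origin (TCP) lies at the very end of the fingers, on their centre line; the grasp point (between the pads) lies env.hold_point_z behind it (env.hold_point_z is the distance from the TCP to the grasp point, in m); z points along the fingers, y is the line along which they close (so a half turn about z gives the same grasp; the last joint's range is limited). The gripper opens to 85 mm and grips with 20 to 120 N. Pads are 22 mm wide; open, the fingers measure 114 mm over their backs; the gripper's body (76 mm by 85 mm) begins 54 mm behind the grasp point. The pads swing forward as they close: fully open they stand 13 mm farther back than shut.
Start: joints at [-1.267, 0.313, 0.046, 1.304, 0, 1.431], TCP at [0.247, -0.519, 0.231] pointing down, gripper open.
Joint ranges: [-2.76, 2.76], [-0.86, 1.69], [-1.03, 1.26], [-2.2, 2.34], [-1.47, 1.5], [-3.14, 3.14]. Speed limits (rad/s): [2.57, 2.57, 3.14, 3.14, 3.14, 3.14].

## Interface

Orientations are given as a unit quaternion [w, x, y, z].
In Python, from workcell import env gives the robot as it stands.
- The arm moves only by the tool carry_out, never from a script. Its argument "steps" is a list of rows, each a list of 3 entries, a list of its own where there are three numbers: the turn, a rotation vector about the tool's x, y, z in degrees, then the shift along the tool's x, y, z in cm, then the closure in counts, from 0 (fully open) to 255 (shut). A call has exactly 8 rows; each row is the pose to reach, as a shift and turn from the pose commanded when the call began, along the tool's axes at that moment; what a row does not reach only later rows make up. A row lasts 1/8 s, in which the tool goes at most 62.5 mm and 10.7 degrees, less where a joint would pass 70% of its speed; a pose out of reach is approached as far as the arm can. A call with a gripper value outside its range is refused whole. The fingers move at their own pace and stop on an object; "force" is the grip in N (left out, the last holds). Time passes only in rows, so rows that repeat a pose let the fingers close, or fill a call up. It gives the time, the measured TCP pose, the force, the opening and the grip force at its end, in the units of the state.
- env.get_state(): the state, without advancing time (a new reading comes with each control period).
- env.read_camera(name): name is "scene" or "top" or "wrist"; returns (picture, depth): 384x512x3 uint8, red, green, blue; 384x512 float32, m along the optical axis (not along the pixel's ray), 0 where there is no reading.
- env.get_calibration(name): a dict with "fx", "fy", "cx", "cy" (pixels), "D" ([k1, k2, p1, p2, k3] as OpenCV has them; the pictures are not rectified), "origin" and "orientation" of the camera in the world. Camera axes: x right, y up, looking along -z (the intrinsics and any distortion apply to the point x, -y, -z); pixel columns grow to the right and rows downward; lengths in m; the calibration is good to about 2 mm. A picture is of the moment at which its call begins: read the wrist's pose just before it. get_calibration takes no time and is no camera call; for the wrist camera it gives the pose at the moment of the call.
- env.hand_in(): hands the job in; it is judged then, once.
The state is a dict: "clock": time; "joint_pos": joint angles; "qvel": joint speeds; "tau": joint torques, N m; "tcp_pos": TCP position; "orientation": TCP orientation; "wrist_force": force on the tool from outside, world axes, zero at the start; "ft_torque": the same for the moment, N m; "finger_gap": finger opening in m; "grip_force": force on a finger pad.
Only numpy, scipy, OpenCV 4.12 (cv2) and the standard library are available. Lean on these libraries where they do the work, as an engineer would, in place of code of your own. Each camera call takes 0.05 s, during which the arm holds its last target. There are 200 camera calls.

## Working session

There is one attempt and no reset: what is moved stays moved. The work goes in short steps, Python scripts to look and compute and a tool call to move; the robot and the scene stay as the last step left them, time stands still between calls to the robot, and variables do not carry over. Pictures are saved under pics/ and viewed, at most 10 in all, crops included, and the job is handed in when it is done.

Besides the shell and the picture viewer there is one more tool, called after "Request:" as name(argument=value, ...) on one line, values as JSON. carry_out: Moves the arm, as the interface text tells. Its arguments: {"type":"object","properties":{"steps":{"type":"array","items":{"type":"array"}},"force":{"type":"number"}},"required":["steps"]}

```bash
mkdir -p pics; ls
cat > h.py <<'E'
import numpy as np, cv2
from workcell import env
from scipy.spatial.transform import Rotation as R
def cal(n):
    c=env.get_calibration(n); K=np.array([[c['fx'],0,c['cx']],[0,c['fy'],c['cy']],[0,0,1]]); q=np.array(c['orientation'])
    return K,np.array(c['D'],float),np.array(c['origin']),R.from_quat(q[[1,2,3,0]])
def ray(n,uv):
    K,D,o,r=cal(n); p=cv2.undistortPoints(np.array(uv,float).reshape(-1,1,2),K,D).reshape(-1,2)
    return o,r.apply(np.c_[p[:,0],-p[:,1],-np.ones(len(p))])
def onplane(n,uv,z):
    o,d=ray(n,uv); return o+d*((z-o[2])/d[:,2])[:,None]
def at_depth(n,uv,dep):
    o,d=ray(n,uv); return o+d*np.array(dep)[:,None]
def project(n,P):
    K,D,o,r=cal(n); p=r.inv().apply(np.atleast_2d(P)-o); p=p*[1,-1,-1]
    return cv2.projectPoints(p,np.zeros(3),np.zeros(3),K,D)[0].reshape(-1,2)
def cloud(n,dep):
    v,u=np.mgrid[0:384,0:512]; return at_depth(n,np.c_[u.ravel(),v.ravel()],dep.ravel()).reshape(384,512,3)
def save(n,im,s=1): cv2.imwrite('pics/'+n,cv2.resize(im[...,::-1],None,fx=s,fy=s))
E
python3 - <<'E'
from h import *
im,d=env.read_camera('top'); np.savez('top.npz',im=im,d=d); save('top1.png',im,1.5)
im,d=env.read_camera('scene'); np.savez('scene.npz',im=im,d=d);save('scene1.png',im,1.5)
print(env.get_state(),env.hold_point_z); print(cal('top'),cal('scene')[2])
E
```

```text
pics
{'clock': 0.1, 'joint_pos': array([-1.26658698e+00,  3.13942403e-01,  4.50667343e-02,  1.30363530e+00,
        1.23632797e-05,  1.43117530e+00]), 'qvel': array([-0.00178881, -0.001104  ,  0.00329296, -0.00111097, -0.00038378,
        0.00111828]), 'tau': array([ 1.29622498e-03, -4.81729209e+01,  2.99241811e+01,  1.27795176e-02,
       -1.69966524e-04,  1.06465509e-05]), 'tcp_pos': array([ 0.24674384, -0.51883295,  0.23047777]), 'orientation': array([-8.54929551e-04,  9.75477352e-01,  2.20098159e-01, -6.43123342e-05]), 'wrist_force': array([ 0.12257786, -0.42012847,  0.01509301]), 'ft_torque': array([0.02986342, 0.04466797, 0.00142821]), 'grip_force': 0.0, 'finger_gap': 0.08543406697111135} 0.0187
(array([[354.2382533 ,   0.        , 254.15960399],
       [  0.        , 354.2382533 , 189.99994454],
       [  0.        ,   0.        ,   1.        ]]), array([-0.05957851,  0.        ,  0.        ,  0.        ,  0.        ]), array([ 0.43702666, -0.07354512,  1.11847116]), Rotation.from_matrix(array([[ 0.01189614,  0.99731215, -0.07229772],
                            [-0.99968607,  0.01345656,  0.02113469],
                            [ 0.02205076,  0.0720236 ,  0.99715915]]))) [-0.17152664  0.88565741  0.78371522]
```

View pics/top1.png

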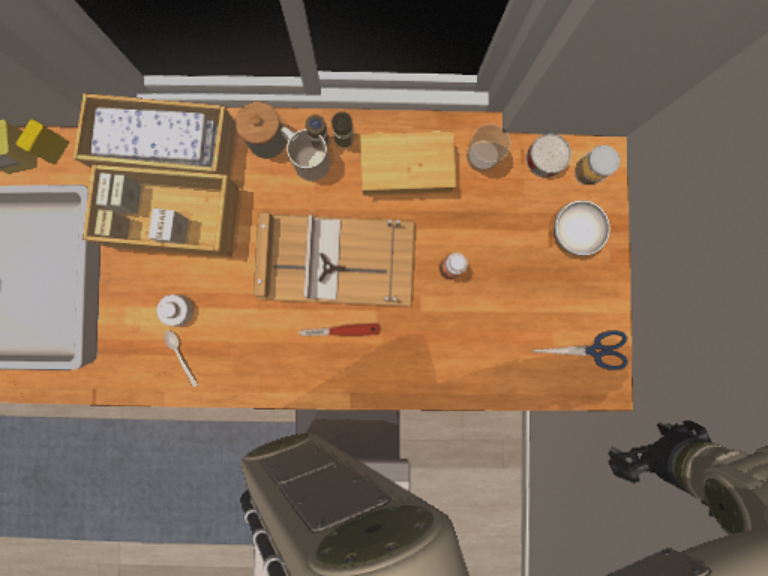

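View pics/scene1.png

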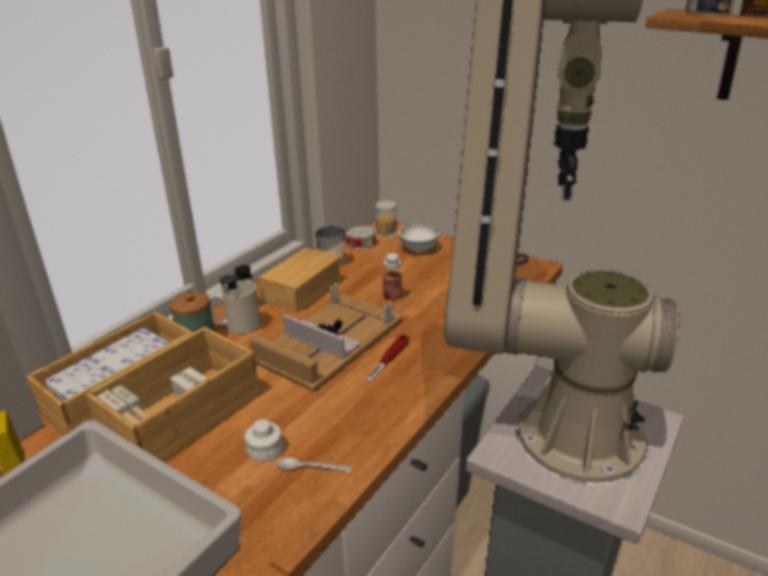

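The top view shows the board at (255–415, 212–306) in 1.5x pixels. The end stop is on its left at x≈262, the fence plate at x≈309 and the black screw at about (327,267). The peeler lies at (340,330) and the mill at (455,265).

Run:
```python
from h import *
f=np.load('top.npz'); im,d=f['im'],f['d']; P=cloud('top',d)
# board corners by top plane z~.018 points
z=P[...,2]; reg=np.zeros(z.shape,bool); reg[138:208,165:282]=1
stop=reg&(z>.05)&(np.arange(512)[None]<185); plate=reg&(z>.05)&(np.arange(512)[None]>195)&(np.arange(512)[None]<212)
for n,m in(('stop',stop),('plate',plate)):
    q=P[m]; print(n,m.sum(),np.median(q[:,2]),cv2.minAreaRect((q[:,:2]*1000).astype(np.float32)))
top=reg&(abs(z-.018)<.006); q=P[top]; print('board',top.sum(),cv2.minAreaRect((q[:,:2]*1000).astype(np.float32)))
# screw
g=im.max(2); m=reg&(g<60); m[:, :205]=0; m[:,232:]=0; m[:165]=0;m[:190]&=True
v,u=np.nonzero(m); p=onplane('top',np.c_[u,v],.052)*1000
print(len(u)); 
n,l,s,c=cv2.connectedComponentsWithStats(m.astype(np.uint8)); print(s,c)
save('crop.png',im[130:215,160:290],6)
```

```text
stop 481 0.06358600659905123 ((507.1685485839844, 82.17768096923828), (315.6165771484375, 130.62954711914062), 43.26787185668945)
plate 187 0.06756263327055212 ((524.7383422851562, 24.969383239746094), (248.95018005371094, 87.27892303466797), 28.999897003173828)
board 4194 ((569.39453125, -3.7178497314453125), (317.7267761230469, 177.76470947265625), 87.96907043457031)Traceback (most recent call last):
  File "<stdin>", line 11, in <module>
  File "h.py", line 11, in onplane
    o,d=ray(n,uv); return o+d*((z-o[2])/d[:,2])[:,None]
        ~~~^^^^^^
  File "h.py", line 8, in ray
    K,D,o,r=cal(n); p=cv2.undistortPoints(np.array(uv,float).reshape(-1,1,2),K,D).reshape(-1,2)
                      ~~~~~~~~~~~~~~~~~~~^^^^^^^^^^^^^^^^^^^^^^^^^^^^^^^^^^^^^^^^
cv2.error: OpenCV(4.12.0) /io/opencv/modules/calib3d/src/undistort.dispatch.cpp:347: error: (-215:Assertion failed) CV_IS_MAT(_src) && CV_IS_MAT(_dst) && (_src->rows == 1 || _src->cols == 1) && (_dst->rows == 1 || _dst->cols == 1) && _src->cols + _src->rows - 1 == _dst->rows + _dst->cols - 1 && (CV_MAT_TYPE(_src->type) == CV_32FC2 || CV_MAT_TYPE(_src->type) == CV_64FC2) && (CV_MAT_TYPE(_dst->type) == CV_32FC2 || CV_MAT_TYPE(_dst->type) == CV_64FC2) in function 'cvUndistortPointsInternal'
```

```bash
cat > b.py <<'E'
from h import *
C=np.array([.5694,-.0037]); A=np.deg2rad(-2.03); ex=np.array([np.cos(A),np.sin(A)]); ey=np.array([-np.sin(A),np.cos(A)])
def tob(p): p=np.atleast_2d(p)[:,:2]-C; return np.c_[p@ex,p@ey]
def tow(b): b=np.atleast_2d(b); return C+b[:,:1]*ex+b[:,1:2]*ey
E
python3 - <<'E'
from b import *
f=np.load('top.npz'); im,d=f['im'],f['d']; P=cloud('top',d); z=P[...,2]
B=tob(P.reshape(-1,3)).reshape(384,512,2)*1000
ins=(abs(B[...,0])<95)&(abs(B[...,1])<170)
for n,m in(('stop',ins&(abs(z-.063)<.003)&(B[...,1]>115)),('plate',ins&(abs(z-.068)<.003)&(B[...,1]<110)&(B[...,1]>-60)),
  ('foot',ins&(abs(z-.0265)<.003)&(B[...,1]<110))):
    q=B[m]; print(n,m.sum(),np.percentile(q,[2,50,98],0).round(1).tolist(),'slope',np.polyfit(q[:,0],q[:,1],1))
m=ins&(abs(z-.018)<.004); q=B[m]; print('board',np.percentile(q,[0.5,99.5],0), np.percentile(z[m],50))
g=im.max(2); print(g[165:192,205:235].min())
m=(ins&(g<70)).astype(np.uint8); n,l,s,c=cv2.connectedComponentsWithStats(m)
for i in range(1,n):
    if s[i,4]>20: print(s[i],c[i],tob(onplane('top',[c[i]],.055))*1000)
save('crop.png',im[130:215,160:290],6)
E
```

```text
stop 369 [[-79.5, 137.1], [-1.4, 147.8], [78.4, 159.7]] slope [-1.33021684e-03  1.48118153e+02]
plate 130 [[-78.0, 50.8], [-4.8, 54.6], [78.3, 58.6]] slope [3.54279943e-03 5.45460499e+01]
foot 741 [[-79.6, -39.8], [6.9, 24.8], [77.9, 50.6]] slope [1.46890665e-03 2.24248744e+01]
board [[ -87.59972364 -157.55673263]
 [  87.43412586  137.02036205]] 0.01827060788761692
64
```

View pics/crop.png

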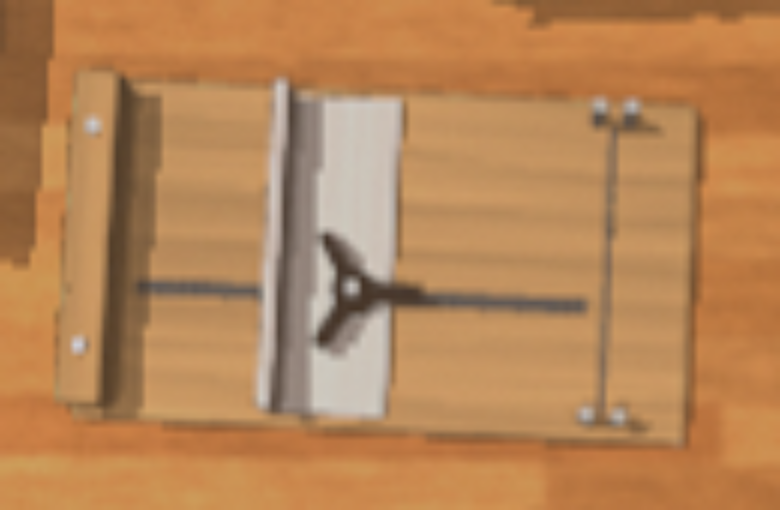

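The crop shows the plate at x≈270–283 and the screw hub at about (352,287). One wing points right, close to board -y at (405,293). The other two end at (325,238) and (322,342). The stop's inner edge is at x≈105–120.

```bash
cat >> b.py <<'E'
def rel(bx,by,z,yaw=90):
    "target in board frame (mm, deg: tool x direction in board) -> turn, shift in tool axes of now"
    s=env.get_state(); q=s['orientation']; r=R.from_quat(q[[1,2,3,0]])
    a=A+np.deg2rad(yaw); X=np.array([np.cos(a),np.sin(a),0]); Z=np.array([0,0,-1.]); T=R.from_matrix(np.c_[X,np.cross(Z,X),Z])
    t=np.r_[tow([[bx/1e3,by/1e3]])[0],z/1e3]
    print('turn',np.rad2deg((r.inv()*T).as_rotvec()).round(1),'shift cm',(r.inv().apply(t-s['tcp_pos'])*100).round(2))
E
python3 - <<'E'
from b import *
f=np.load('top.npz'); im,d=f['im'],f['d']
px=lambda p:np.array(p)/6+[159.6,129.6]
print('hub',tob(onplane('top',[px((352,287))],.061))*1000)
print('wing tips',tob(onplane('top',px([(405,293),(325,238),(322,342)]),.055))*1000)
h=tob(onplane('top',[px((352,287))],.061))[0]*1000
rel(h[0]+65,25,150)
rel(h[0]+65,25,38)
E
```

```text
hub [[-19.94658514  15.07187469]]
wing tips [[-21.03701024 -11.15289841]
 [  4.75727819  30.50591953]
 [-47.7358266   29.06854651]]
turn [ -0.1  -0.1 -62.5] shift cm [ 56.41 -32.79   8.12]
turn [ -0.1  -0.1 -62.5] shift cm [ 56.41 -32.78  19.32]
```

Request:
carry_out(steps=[[[0,0,-8],[5.2,-3.0,0],255],[[0,0,-16],[10.4,-6.0,0],255],[[0,0,-24],[15.6,-9.0,0],255],[[0,0,-32],[20.8,-12.0,0],255],[[0,0,-40],[26,-15,0],255],[[0,0,-48],[31.2,-18,0],255],[[0,0,-56],[36.4,-21,0],255],[[0,0,-62.5],[41.6,-24,0],255]], force=40)

```text
clock: 1.1
tcp_pos: [0.5202, -0.1221, 0.231]
orientation: [-0.0, 0.718, 0.696, -0.0]
wrist_force: [-0.9, -0.2, -0.8]
finger_gap: 0.0003
grip_force: 0.0
```

Run:
```python
from b import *
s=env.get_state(); print(s['tcp_pos'],s['finger_gap'],s['joint_pos'],s['wrist_force'])
rel(45,25,120);rel(45,25,38)
```

```text
[ 0.52023027 -0.12214715  0.23102102] 0.00032842428147103475 [-3.80757586e-01  2.34506152e-01 -6.03160960e-02  1.27620430e+00
 -2.31096212e-04  1.22231085e+00] [-0.86600721 -0.16891361 -0.83232434]
turn [-0.   0.   0.2] shift cm [14.48  9.04 11.1 ]
turn [-0.   0.   0.2] shift cm [14.49  9.05 19.3 ]
```

Request:
carry_out(steps=[[[0,0,0],[5,3,2],255],[[0,0,0],[10,6,5],255],[[0,0,0],[14.5,9,9],255],[[0,0,0],[14.5,9,13],255],[[0,0,0],[14.5,9,16],255],[[0,0,0],[14.5,9,18],255],[[0,0,0],[14.5,9,19.2],255],[[0,0,0],[14.5,9,19.2],255]])

```text
clock: 2.1
tcp_pos: [0.6139, 0.0177, 0.0383]
orientation: [-0.001, 0.72, 0.694, -0.001]
wrist_force: [-0.1, 0.0, -0.1]
finger_gap: 0.0002
grip_force: 0.0
```

Run:
```python
from b import *
s=env.get_state(); print(s['tcp_pos'],tob(s['tcp_pos'])*1000,s['wrist_force'])
rel(45,124,38)
for n in('wrist','scene'):
  im,d=env.read_camera(n); save(n+'2.png',im,1.5)
```

```text
[0.61393162 0.01766488 0.03833998] [[43.74686483 22.92890544]] [-0.05111092  0.04502247 -0.05453506]
turn [-0.1 -0.  -0. ] shift cm [10.11  0.12  0.03]
```

View pics/wrist2.png

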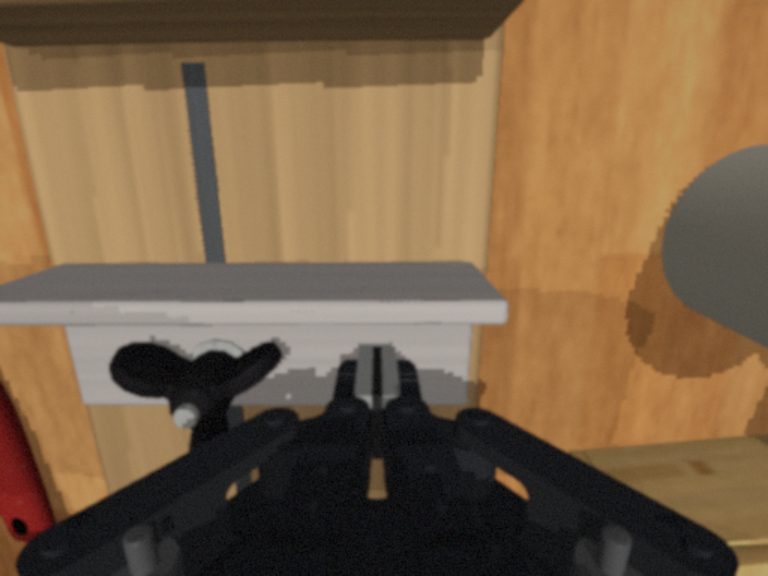

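The wrist view shows the shut fingers at (375,370) behind the plate (y≈265–320). They clear the screw, whose wings span (110–285, 345–450), and the way to the end stop at the top is open.

Request:
carry_out(steps=[[[0,0,0],[1,0,0],255],[[0,0,0],[2,0,0],255],[[0,0,0],[3,0,0],255],[[0,0,0],[4.2,0,0],255],[[0,0,0],[5.4,0,0],255],[[0,0,0],[6.6,0,0],255],[[0,0,0],[7.7,0,0],255],[[0,0,0],[8.5,0,0],255]])

```text
clock: 3.2
tcp_pos: [0.6182, 0.102, 0.0403]
orientation: [0.002, 0.72, 0.694, -0.001]
wrist_force: [0.1, -6.7, 3.8]
finger_gap: 0.0003
grip_force: 3.3
```

Request:
carry_out(steps=[[[0,0,0],[0.1,0,0],255],[[0,0,0],[0.2,0,0],255],[[0,0,0],[0.3,0,0],255],[[0,0,0],[0.4,0,0],255],[[0,0,0],[0.5,0,0],255],[[0,0,0],[0.6,0,0],255],[[0,0,0],[0.6,0,0],255],[[0,0,0],[0.6,0,0],255]])

```text
clock: 4.2
tcp_pos: [0.6184, 0.1078, 0.0403]
orientation: [0.001, 0.72, 0.694, -0.0]
wrist_force: [-1.0, -5.4, 4.8]
finger_gap: 0.0001
grip_force: 2.8
```

Run:
```python
from b import *
s=env.get_state(); print(s['tcp_pos'],tob(s['tcp_pos'])*1000,s['wrist_force'])
```

```text
[0.61838141 0.10780928 0.04026521] [[ 45.00070533 113.17435869]] [-1.02742756 -5.35522194  4.83836816]
```

Request:
carry_out(steps=[[[0,0,0],[0.05,0,0],255],[[0,0,0],[0.1,0,0],255],[[0,0,0],[0.15,0,0],255],[[0,0,0],[0.2,0,0],255],[[0,0,0],[0.25,0,0],255],[[0,0,0],[0.3,0,0],255],[[0,0,0],[0.3,0,0],255],[[0,0,0],[0.3,0,0],255]])

```text
clock: 5.2
tcp_pos: [0.6185, 0.1108, 0.0403]
orientation: [0.001, 0.72, 0.694, -0.0]
wrist_force: [-0.6, -5.6, 4.3]
finger_gap: 0.0001
grip_force: 2.9
```

Request:
carry_out(steps=[[[0,0,0],[0.05,0,0],255],[[0,0,0],[0.1,0,0],255],[[0,0,0],[0.15,0,0],255],[[0,0,0],[0.2,0,0],255],[[0,0,0],[0.25,0,0],255],[[0,0,0],[0.3,0,0],255],[[0,0,0],[0.3,0,0],255],[[0,0,0],[0.3,0,0],255]])

```text
clock: 6.2
tcp_pos: [0.6185, 0.1133, 0.0403]
orientation: [0.002, 0.72, 0.694, -0.001]
wrist_force: [-0.7, -8.0, 4.9]
finger_gap: 0.0002
grip_force: 3.6
```

Request:
carry_out(steps=[[[0,0,0],[0.05,0,0],255],[[0,0,0],[0.1,0,0],255],[[0,0,0],[0.15,0,0],255],[[0,0,0],[0.2,0,0],255],[[0,0,0],[0.2,0,0],255],[[0,0,0],[0.2,0,0],255],[[0,0,0],[0.2,0,0],255],[[0,0,0],[0.2,0,0],255]])

```text
clock: 7.2
tcp_pos: [0.6185, 0.1133, 0.0403]
orientation: [0.003, 0.721, 0.693, -0.002]
wrist_force: [-1.9, -13.6, 6.0]
finger_gap: -0.0002
grip_force: 6.6
```

Run:
```python
from b import *
s=env.get_state(); print(s['tcp_pos'],tob(s['tcp_pos'])*1000,s['wrist_force'])
im,d=env.read_camera('wrist'); save('w3.png',im,1.5)
```

```text
[0.61850977 0.11332387 0.04027076] [[ 44.93363772 118.69002727]] [ -1.91718886 -13.56657587   5.97481133]
```

View pics/w3.png

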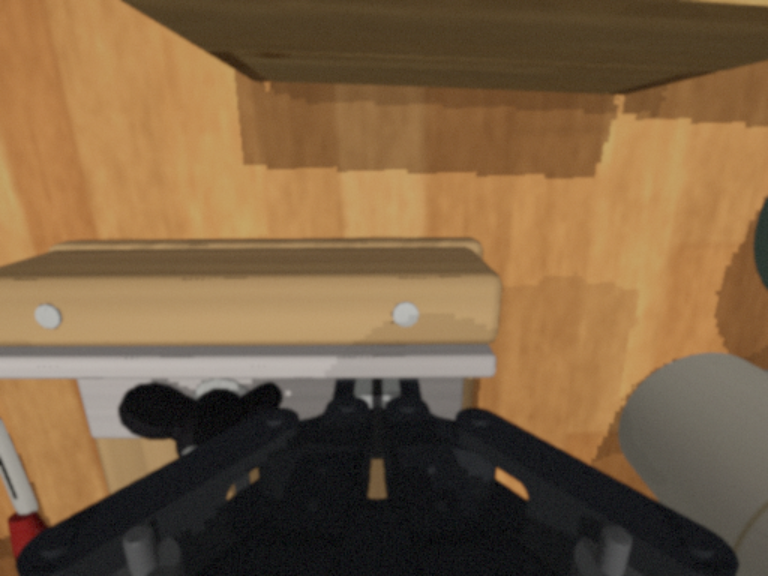

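The plate is flush against the end stop: their edges meet at row ≈345 along the whole length, and the force has risen to 13.6 N with no more motion. Next I back off.

Request:
carry_out(steps=[[[0,0,0],[-0.5,0,0],255],[[0,0,0],[-1.5,0,0],255],[[0,0,0],[-3,0,0],255],[[0,0,0],[-4.5,0,0],255],[[0,0,0],[-6,0,0],255],[[0,0,0],[-7,0,0],255],[[0,0,0],[-7,0,0],255],[[0,0,0],[-7,0,0],255]])

```text
clock: 8.25
tcp_pos: [0.6158, 0.0468, 0.0393]
orientation: [-0.0, 0.72, 0.694, 0.0]
wrist_force: [0.4, 0.2, -0.5]
finger_gap: 0.0
grip_force: 0.0
```

Run:
```python
from b import *
s=env.get_state(); print(s['tcp_pos'],tob(s['tcp_pos'])*1000-[-20,91],s['wrist_force'])
im,d=env.read_camera('top'); np.savez('top2.npz',im=im,d=d); save('t4.png',im[130:215,160:290],6)
P=cloud('top',d); z=P[...,2]; B=tob(P.reshape(-1,3)).reshape(384,512,2)*1000
m=(abs(z-.068)<.0025)&(abs(B[...,0])<85)&(B[...,1]>115)&(B[...,1]<140); print(m.sum(),np.percentile(B[m],[2,50,98],0))
rel(6,67,38)
```

```text
[0.61575859 0.04677712 0.03928901] [[ 64.54145949 -38.91240892]] [ 0.35122421  0.23643987 -0.50521487]Traceback (most recent call last):
  File "<stdin>", line 5, in <module>
    return _quantile_unchecked(
        a, q, axis, out, overwrite_input, method, keepdims, weights)
    return _ureduce(a,
                    func=_quantile_ureduce_func,
    ...<5 lines>...
                    overwrite_input=overwrite_input,
                    method=method)
    r = func(a, **kwargs)
    result = _quantile(arr,
                       quantiles=q,
    ...<2 lines>...
                       out=out,
                       weights=wgt)
    slices_having_nans = np.isnan(arr[-1, ...])
                                  ~~~^^^^^^^^^
IndexError: index -1 is out of bounds for axis 0 with size 0
```

View pics/t4.png

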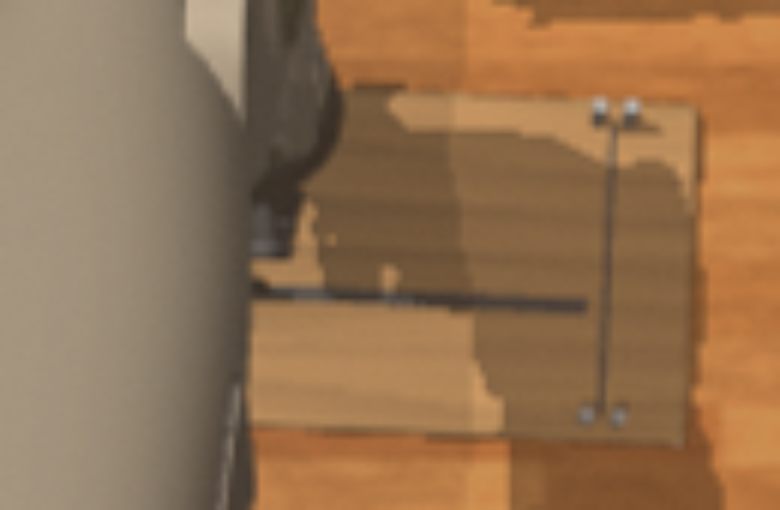

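The arm hides the screw in this view, with only the board's right part and the slot at row ≈297 visible. I'll check with the wrist camera instead. Starting stroke 1.

Request:
carry_out(steps=[[[0,0,0],[0.4,-1.45,0.2],255],[[0,0,0],[1.2,-2.95,0.3],255],[[0,0,0],[1.4,-3.95,0.3],255],[[0,0,0],[1.4,-4.65,0.3],255],[[0,0,0],[1.3,-5.05,0.3],255],[[0,0,0],[1.1,-5.55,0.3],255],[[0,0,0],[1.0,-6.05,0.3],255],[[0,0,0],[0.95,-6.45,0.3],255]])

```text
clock: 9.3
tcp_pos: [0.5518, 0.0581, 0.0365]
orientation: [0.0, 0.72, 0.694, 0.0]
wrist_force: [2.9, 0.3, 0.0]
finger_gap: -0.0002
grip_force: 1.0
```

```bash
cat > st.py <<'E'
from b import *
s=env.get_state(); print(s['tcp_pos'],'local',tob(s['tcp_pos'])*1000-[-20,91],s['wrist_force'])
E
python3 st.py
```

```text
[0.55178502 0.05807993 0.03647097] local [[  0.20765877 -29.882817  ]] [2.91265591 0.25993369 0.00792075]
```

Request:
carry_out(steps=[[[0,0,0],[0.1,-0.4,0],255],[[0,0,0],[0.2,-0.9,0],255],[[0,0,0],[0.4,-1.4,0],255],[[0,0,0],[0.7,-1.85,0],255],[[0,0,0],[1.05,-2.2,0],255],[[0,0,0],[1.45,-2.5,0],255],[[0,0,0],[1.95,-2.75,0],255],[[0,0,0],[2.5,-2.9,0],255]])

```text
clock: 10.3
tcp_pos: [0.5233, 0.0846, 0.0362]
orientation: [0.0, 0.72, 0.694, -0.0]
wrist_force: [0.0, -3.7, 1.0]
finger_gap: 0.0001
grip_force: 1.4
```

```bash
python3 st.py
```

```text
[0.52327814 0.08455484 0.03621802] local [[-29.21914105  -4.43431163]] [ 0.00790938 -3.66618876  0.96890906]
```

Request:
carry_out(steps=[[[0,0,0],[0.45,0,0],255],[[0,0,0],[-0.55,-0.3,0],255],[[0,0,0],[-3.05,-0.4,0],255],[[0,0,0],[-5.35,0.1,0],255],[[0,0,0],[-5.75,2.9,0],255],[[0,0,0],[-5.35,6.4,0],255],[[0,0,0],[-4.0,6.7,0],255],[[0,0,0],[-4.0,6.7,0],255]])

```text
clock: 11.3
tcp_pos: [0.5879, 0.043, 0.0357]
orientation: [-0.001, 0.719, 0.695, -0.001]
wrist_force: [-0.6, 0.2, -0.3]
finger_gap: -0.0001
grip_force: 0.0
```

```bash
python3 st.py
python3 - <<'E'
from b import *
im,d=env.read_camera('wrist'); save('w5.png',im,1.5); np.savez('w5.npz',im=im,d=d)
print(project('wrist',np.r_[tow([[-.020,.091]])[0],.061]),project('wrist',np.r_[tow([[-.020,.057]])[0],.058]))
E
```

```text
[0.58788234 0.04297165 0.0356912 ] local [[ 36.817501   -43.70294106]] [-0.63747684  0.16078332 -0.3076316 ]
[[169.57013728 180.578173  ]] [[177.29107448 246.13333467]]
```

View pics/w5.png

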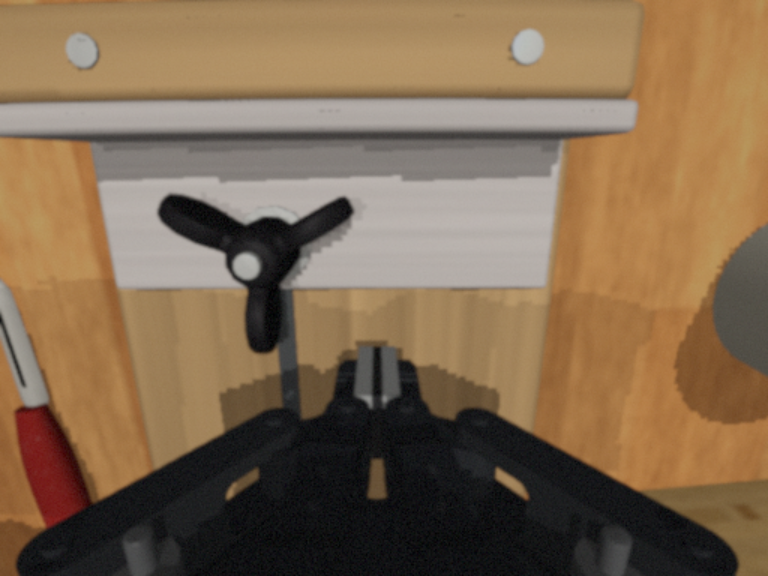

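The wrist view shows the fence still flush against the stop. One wing points straight to -y again, at (263,345), and the others are at (165,205) and (347,205), so stroke 1 turned the screw 120°. Stroke 2 follows.

Request:
carry_out(steps=[[[0,0,0],[1.2,-0.5,0],255],[[0,0,0],[1.9,-1.1,0],255],[[0,0,0],[1.9,-1.9,0],255],[[0,0,0],[1.8,-2.4,0],255],[[0,0,0],[1.6,-2.9,0],255],[[0,0,0],[1.5,-3.4,0],255],[[0,0,0],[1.45,-3.9,0],255],[[0,0,0],[1.5,-4.4,0],255]])

```text
clock: 12.35
tcp_pos: [0.5454, 0.0583, 0.0363]
orientation: [0.0, 0.72, 0.694, -0.0]
wrist_force: [2.4, -0.5, 0.2]
finger_gap: -0.0001
grip_force: 1.0
```

```bash
python3 st.py
```

```text
[0.54538054 0.05833099 0.03629056] local [[ -6.2016992  -29.85877372]] [ 2.41128196 -0.48412956  0.21547172]
```

Request:
carry_out(steps=[[[0,0,0],[0.25,-0.5,0],255],[[0,0,0],[0.5,-1.0,0],255],[[0,0,0],[0.85,-1.4,0],255],[[0,0,0],[1.25,-1.75,0],255],[[0,0,0],[1.7,-2.0,0],255],[[0,0,0],[2.2,-2.2,0],255],[[0,0,0],[2.7,-2.3,0],255],[[0,0,0],[3.05,-2.35,0],255]])

```text
clock: 13.35
tcp_pos: [0.5227, 0.0902, 0.0361]
orientation: [-0.0, 0.72, 0.694, -0.001]
wrist_force: [-0.0, -5.0, -0.8]
finger_gap: -0.0002
grip_force: 1.8
```

```bash
python3 st.py
```

```text
[0.52271634 0.09021223 0.03611739] local [[-29.98099141   1.19962607]] [-0.02017711 -5.02749839 -0.7570704 ]
```

Request:
carry_out(steps=[[[0,0,0],[-1.3,-0.2,0],255],[[0,0,0],[-3.9,-0.3,0],255],[[0,0,0],[-6.1,0.4,0],255],[[0,0,0],[-6.3,3.4,0],255],[[0,0,0],[-5.9,6.7,0],255],[[0,0,0],[-4.5,6.7,0],255],[[0,0,0],[-3.3,6.3,0],255],[[0,0,0],[-2.6,5.7,0],255]])

```text
clock: 14.35
tcp_pos: [0.5775, 0.063, 0.0359]
orientation: [-0.001, 0.719, 0.695, -0.001]
wrist_force: [-0.9, -0.2, -0.3]
finger_gap: 0.0006
grip_force: 0.0
```

```bash
python3 st.py
```

```text
[0.5775472  0.06297107 0.03594109] local [[ 25.78041221 -24.08217054]] [-0.89394364 -0.21325028 -0.28889513]
```

Request:
carry_out(steps=[[[0,0,0],[-0.1,-0.7,0],255],[[0,0,0],[-0.2,-1.2,0],255],[[0,0,0],[-0.4,-1.7,0],255],[[0,0,0],[-0.5,-2.2,0],255],[[0,0,0],[-0.55,-2.7,0],255],[[0,0,0],[-0.5,-3.2,0],255],[[0,0,0],[-0.35,-3.7,0],255],[[0,0,0],[-0.1,-4.15,0],255]])

```text
clock: 15.35
tcp_pos: [0.5372, 0.0624, 0.0362]
orientation: [0.0, 0.72, 0.694, -0.0]
wrist_force: [2.5, -1.0, -0.9]
finger_gap: 0.0003
grip_force: 1.0
```

```bash
python3 st.py
```

```text
[0.53717983 0.06238331 0.03615226] local [[-14.54080144 -26.09949486]] [ 2.52529656 -0.97082353 -0.9057876 ]
```

Request:
carry_out(steps=[[[0,0,0],[0.25,-0.35,0],255],[[0,0,0],[0.55,-0.65,0],255],[[0,0,0],[0.85,-0.9,0],255],[[0,0,0],[1.15,-1.1,0],255],[[0,0,0],[1.45,-1.25,0],255],[[0,0,0],[1.7,-1.35,0],255],[[0,0,0],[1.95,-1.4,0],255],[[0,0,0],[1.95,-1.4,0],255]])

```text
clock: 16.35
tcp_pos: [0.5243, 0.0827, 0.0363]
orientation: [-0.0, 0.72, 0.694, -0.0]
wrist_force: [1.3, -0.9, 1.4]
finger_gap: -0.0001
grip_force: 0.9
```

```bash
python3 st.py
```

```text
[0.52430181 0.08268691 0.03625648] local [[-28.12995055  -6.26481216]] [ 1.26957226 -0.91304052  1.39296079]
```

Now gently on, 1 mm per row, in the push direction (+y).

Request:
carry_out(steps=[[[0,0,0],[0.1,-0.02,0],255],[[0,0,0],[0.2,-0.04,0],255],[[0,0,0],[0.3,-0.06,0],255],[[0,0,0],[0.4,-0.08,0],255],[[0,0,0],[0.5,-0.1,0],255],[[0,0,0],[0.5,-0.1,0],255],[[0,0,0],[0.5,-0.1,0],255],[[0,0,0],[0.5,-0.1,0],255]])

```text
clock: 17.35
tcp_pos: [0.5235, 0.0876, 0.0362]
orientation: [-0.0, 0.72, 0.694, -0.0]
wrist_force: [-0.1, -2.1, -0.3]
finger_gap: -0.0001
grip_force: 0.9
```

Request:
carry_out(steps=[[[0,0,0],[0.06,0,0],255],[[0,0,0],[0.12,0,0],255],[[0,0,0],[0.18,0,0],255],[[0,0,0],[0.24,0,0],255],[[0,0,0],[0.3,0,0],255],[[0,0,0],[0.3,0,0],255],[[0,0,0],[0.3,0,0],255],[[0,0,0],[0.3,0,0],255]])

```text
clock: 18.35
tcp_pos: [0.5238, 0.0889, 0.0362]
orientation: [0.001, 0.72, 0.694, -0.001]
wrist_force: [0.3, -8.3, 0.6]
finger_gap: 0.0001
grip_force: 3.6
```

The finger has met the hard stop: 8.3 N and no more motion. I back off and look.

Request:
carry_out(steps=[[[0,0,0],[-0.5,-0.1,0],255],[[0,0,0],[-1.5,-0.3,0],255],[[0,0,0],[-3.9,-0.4,0],255],[[0,0,0],[-6.1,0.3,0],255],[[0,0,0],[-6.3,3.3,0],255],[[0,0,0],[-5.9,6.6,0],255],[[0,0,0],[-4.5,6.6,0],255],[[0,0,0],[-4.5,6.6,0],255]])

```text
clock: 19.35
tcp_pos: [0.587, 0.0441, 0.0358]
orientation: [-0.001, 0.719, 0.695, -0.0]
wrist_force: [-0.2, -0.8, 0.1]
finger_gap: -0.0001
grip_force: 0.0
```

```bash
python3 st.py
python3 - <<'E'
from b import *
im,d=env.read_camera('wrist'); save('w6.png',im,1.5)
def tips(im):
    m=(im.max(2)<45).astype(np.uint8); m[:130]=0; m[245:]=0; m[:,:100]=0; m[:,240:]=0
    n,l,s,c=cv2.connectedComponentsWithStats(m); i=1+np.argmax(s[1:,4]); v,u=np.nonzero(l==i); return u,v
for a in (np.load('w5.npz')['im'],im):
    u,v=tips(a); print(len(u),'L',u.min(),v[u==u.min()].mean(),'R',u.max(),v[u==u.max()].mean(),'B',u[v==v.max()].mean(),v.max())
E
```

```text
[0.58702213 0.04405748 0.03582956] local [[ 35.91936834 -42.64826922]] [-0.22739483 -0.75478917  0.10738166]
3945 L 106 141.0 R 234 140.0 B 175.0 234
3910 L 109 143.5 R 235 141.5 B 177.5 235
```

View pics/w6.png

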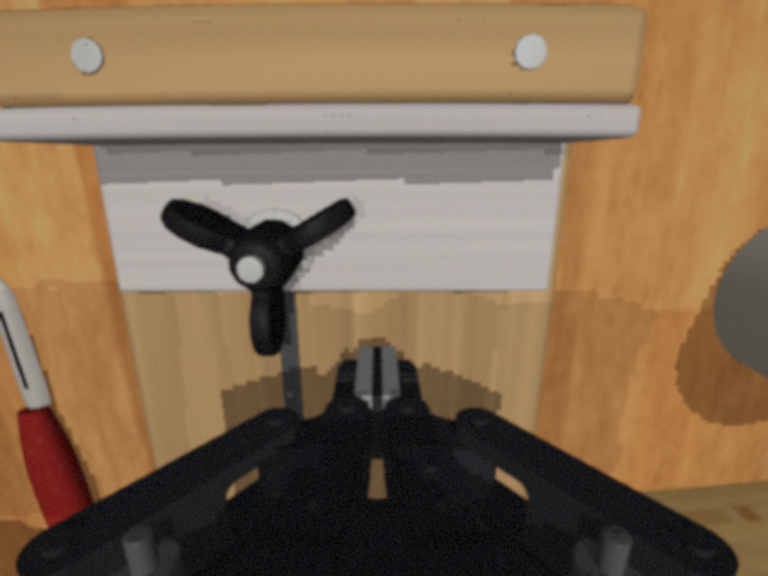

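The wrist view shows one wing at (267,350) pointing to -y, which is the tight position. The fence is still flush with the stop. I lift clear and hand in.

Request:
carry_out(steps=[[[0,0,0],[-1,0,-2],255],[[0,0,0],[-2,0,-5],255],[[0,0,0],[-2,0,-9],255],[[0,0,0],[-2,0,-13],255],[[0,0,0],[-2,0,-16],255],[[0,0,0],[-2,0,-16],255],[[0,0,0],[-2,0,-16],255],[[0,0,0],[-2,0,-16],255]])

```text
clock: 20.4
tcp_pos: [0.5862, 0.0232, 0.1947]
orientation: [-0.001, 0.72, 0.694, -0.001]
wrist_force: [-0.3, 0.2, 0.1]
finger_gap: -0.0003
grip_force: 0.0
```

```bash
python3 st.py; python3 -c "
from workcell import env
print(env.hand_in())"
```

```text
[0.58620947 0.02324079 0.19469501] local [[ 35.84460636 -63.48068211]] [-0.27687924  0.20557494  0.10387448]
the job is handed in; nothing more can be done
None
```

I pushed the fence right up against the end stop, then tightened the thumbscrew clockwise to its hard stop with three light fingertip strokes, and handed the job in at about 20 s; no verdict came back.

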